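Fit the bulb in the hall lamp, shade it and switch it on

ROBOT

A 6-joint arm with a two-finger parallel gripper is mounted at the origin on the work surface. World frame = base frame: x ahead of the robot, y to its left, z up, the work surface at z = 0. Lengths are in mm, angles in degrees, forces in N, time in s.
With the tool pointing down it reaches from about 350 to 875 mm from the base axis. Payload 4.2 kg.
Tool frame: the origin (TCP) lies between the finger pads; the fingertips stand r.nose_length ahead of it and the grasp point (between the pads) lies 3 mm ahead of it (r.nose_length is the distance from the TCP to the fingertips, in mm); z points along the fingers, y is the line along which they close (so a half turn about z gives the same grasp; the last joint's range is limited). The gripper opens to 87 mm and grips with 3 to 60 N. Pads are 19 mm wide; open, the fingers measure 117 mm over their backs; the gripper's body (75 mm by 190 mm) begins 51 mm behind the grasp point.
Start: joints at [90.734, 22.042, 0.453, 0, -68.411, -14.817], TCP at [152.051, 606.201, 244.55] pointing down, gripper open.
Joint ranges: [-179.83, 179.83], [-69.29, 118.12], [-61.27, 80.66], [-181.25, 117.63], [-171.15, -9.14], [-177.46, 177.46]. Speed limits (degrees/s): [159.86, 159.86, 180, 180, 180, 180].

INTERFACE

Orientations are given as a 3x3 rotation matrix whose columns are the frame's x, y, z axes.
In Python, from plant import r gives the robot as it stands. The module is installed in compiled form; this text tells all that it offers. Calls block until the motion is done:
- r.goto(position, orientation): joint-space move of the TCP to a pose.
- r.move_straight(position, max_speed=150, orientation=None): straight line of the TCP; orientation=None keeps the orientation; max_speed is the mean speed in mm/s.
- r.move_joints(angles): joint-space move.
- r.ungrasp() and r.grab(grasp_force=None): open the fingers fully, or close them until they stop; grasp_force is the grip in N (None keeps the last).
- r.hold(seconds).
- r.inverse_kinematics(position, orientation): joint angles nearest the present ones, or None.
- r.get_state(): the state.
- r.capture(name): name is "side" or "top" or "wrist"; returns the picture (420x560x3 uint8, blue, green, red); there is no depth.
- r.camera_info(name): a dict with "K" (3x3 intrinsics, pixels), "xyz" and "orientation" of the camera in the world. Camera axes: x right, y down, z forward; pixel columns grow to the right and rows downward; lengths in mm; the calibration is good to about 2 mm. A picture is of the moment at which its call begins: read the wrist's pose just before it. camera_info takes no time and is no camera call; for the wrist camera it gives the pose at the moment of the call.
A pose or a line that the arm cannot do raises r.IKError and nothing moves.
- r.close_job(): hands the job in; it is judged then, once.
The state is a dict: "time_s": time; "qpos": joint angles; "qd": joint speeds; "joint_torque": joint torques, N m; "ee_pos": TCP position; "orientation": TCP orientation; "ft_force": force on the tool from outside, world axes, zero at the start; "ft_torque": the same for the moment, N m; "width": finger opening in mm; "gripper_force": force on a finger pad.
Only numpy, scipy, OpenCV 4.12 (cv2) and the standard library are available. Lean on these libraries where they do the work, as an engineer would, in place of code of your own. Each camera call takes 0.05 s, during which the arm holds its last target. There are 200 camera calls.

TASK

Get the hall lamp working: take the tube-shaped bulb out of its packing block, stand its flat foot in the slot of the lamp's socket, push it fully home until its collar is flush on the socket, and turn it clockwise (seen from above) to the stop so that it is locked. Then lift the wire shade over the bulb and stand it flat on the lamp's base around the socket, and last of all push the switch lever right over to its far side. Keep the bulb and the shade upright, and leave the round bulb and the other things on the table where they are.

Things in the scene. Friction and masses are not known exactly. Their poses are not given: they have to be found in the camera images.
- bulb: Tube-shaped bulb, 100 mm long, 0.12 kg, loose, upright in a packing block. Origin: centre of the foot's underside, at the start 11 mm above the table; z up, x along the foot. Brass foot bar 34 (x) x 10 (y) x 8 mm high, 11 mm round stem up to z = 24, black collar 60 (x) x 24 (y) from z = 24 to 38, white glass tube of 44 mm diameter from z = 38 to 100. A half turn about z fits equally.
- bulb_grip (a point): On the bulb's axis, 80 mm above its origin: good height to grip the glass tube.
- globe: The other bulb, round, 62 mm in diameter and 98 mm high, on a round brass screw base, standing in the other packing block. It does not fit; leave it. Origin: centre of its underside.
- block_a: Cork packing block 85 x 65 x 35 mm (x, y, z), fixed, origin under its centre, with a 44 x 20 mm slot along its x; holds the tube-shaped bulb.
- block_b: Cork packing block like block_a; holds the round bulb.
- lamp: The lamp, fixed to the table: a flat aluminium base 130 (x) x 250 (y) x 10 mm that reaches from y = -75 to +175 mm of its origin; on it, at the origin, a square steel socket head 50 x 50 mm whose top is 46 mm above the table; at y = +135 mm the switch. Origin: on the table under the middle of the socket; z up.
- socket (a point): Middle of the slot in the socket head's top, 46 mm above the table, axes as the lamp's. Slot 38 mm long (x), 14 mm wide (y), through a 13 mm plate; under it a round room where the foot can turn.
- press (a joint): How far the carrier in the socket is pushed down, m. At 0 it stops the foot 10 mm below the head's top, the bulb's collar still 14 mm above the head: push with 6 to 10 N until the collar lies on the head (0.014, bulb origin 22 mm above the table). Only there can the bulb turn. It stays where it is left.
- twist (a joint): Turn of the socket's inner ring, carried round by the bulb's foot, rad: 0 in line with the slot (unlocked), growing clockwise seen from above to the stop at 1.15 (locked). The foot has play: the bulb itself turns about 0.1 rad more. Stays where it is left; about 0.06 N m.
- shade: Wire shade, open below, 0.25 kg, loose, upright: six-sided cage of 5 mm steel wire, 168 mm high; foot ring corners 56 mm from the axis, widest ring 68 mm at z = 65, free inside up to z = 132 mm; on top a disc of 36 mm diameter (z = 134 to 140). Origin: centre of its underside, z up. On the lamp it stands on the base, origin 10 mm above the table; its turn does not matter.
- shade_knob (a point): Middle of the shade's top knob, to grip: round, 20 mm in diameter, from z = 140 to 168 mm of the shade; this point at z = 156.
- switch (a joint): Switch lever angle, rad: 0 off, leaning to the lamp's -x side; 1.0 on, leaning to the lamp's +x side (its far side). It stays where it is left. It swings about an axis along the lamp's y.
- switch_tip (a point): Tip of the black switch lever, which is 60 mm long.
- succulent: Black pot with a succulent, 92 mm in diameter, about 105 mm high, origin under its centre.
- ornament: Aluminium arch ornament on a 60 x 170 mm plinth, 123 mm high, origin under its centre.
- dish: White shallow key dish, 110 mm in diameter, 26 mm high, origin under its centre.
- candle: Amber glass jar candle, 64 mm in diameter, 75 mm high, origin under its centre.
- book: Grey book 140 x 200 x 24 mm lying flat, origin under its centre.
- case: Dark wooden spectacle case 150 x 60 x 45 mm, origin under its centre.
Not all that is in view belongs to the job. What is shaped like the shade but blue or purple is not meant.

How it is judged:
By the outcome, as a careful person would: the job done as asked, in the order asked, and still so for the second after the job is handed in, with the robot touching nothing.
It also fails if it takes over 69 s, if anything falls off the work surface, if the arm or the gripper's body presses on something with over 40 N, if the wrist force passes 120 N, or if a joint passes its speed limit or range.

## Working session

There is one attempt and no reset: what is moved stays moved. The work goes in short steps, each a Python script; the robot and the scene stay as the last script left them, time stands still between calls to the robot, and variables do not carry over. Pictures are saved under pics/ and viewed, at most 10 in all, crops included, and the job is handed in when it is done.

```bash
mkdir -p pics; python3 - <<'E'
from plant import r
import cv2,numpy as np
np.set_printoptions(precision=4,suppress=True)
for n in("top","side"):
    im=r.capture(n);cv2.imwrite(f"pics/{n}0.png",im)
    c=r.camera_info(n);print(n,c["K"],c["xyz"],c["orientation"])
c=r.camera_info("wrist");print(c);print(r.nose_length,r.get_state())
E
```

```text
top [[442.0824   0.     273.875 ]
 [  0.     442.0824 210.7637]
 [  0.       0.       1.    ]] [ 352.1729    5.0946 1666.1878] [[ 0.0029 -0.9942  0.1076]
 [-1.     -0.0036 -0.0071]
 [ 0.0075 -0.1075 -0.9942]]
side [[481.7395   0.     286.359 ]
 [  0.     481.7395 214.6265]
 [  0.       0.       1.    ]] [  290.2186 -1156.3835  1135.5691] [[ 0.9785 -0.127   0.1628]
 [-0.2063 -0.6288  0.7497]
 [ 0.0072 -0.7671 -0.6415]]
{'K': array([[341.3794,   0.    , 282.3321],
       [  0.    , 341.3794, 214.4764],
       [  0.    ,   0.    ,   1.    ]]), 'xyz': array([219.931 , 590.0008, 384.2199]), 'orientation': array([[-0.2439, -0.9376, -0.2478],
       [-0.9698,  0.2364,  0.0602],
       [ 0.0022,  0.255 , -0.9669]])}
22.0 {'time_s': 0.1, 'qpos': array([ 90.7353,  22.0867,   0.3891,  -0.0235, -68.4114, -14.8183]), 'qd': array([ 0.0167, -0.0536,  0.2017,  0.0066,  0.0331, -0.0262]), 'joint_torque': array([ -0.0002, -39.1691,  18.7935,   4.2318,   0.0135,  -0.0001]), 'ee_pos': array([151.9304, 605.757 , 243.5801]), 'orientation': array([[ 0.9699, -0.2435, -0.0004],
       [-0.2435, -0.9699, -0.0019],
       [ 0.0001,  0.0019, -1.    ]]), 'ft_force': array([-0.3169,  0.2005,  0.8401]), 'ft_torque': array([ 0.0336, -0.0518, -0.0401]), 'gripper_force': 0.0, 'width': 86.840703066392}
```

View pics/top0.png

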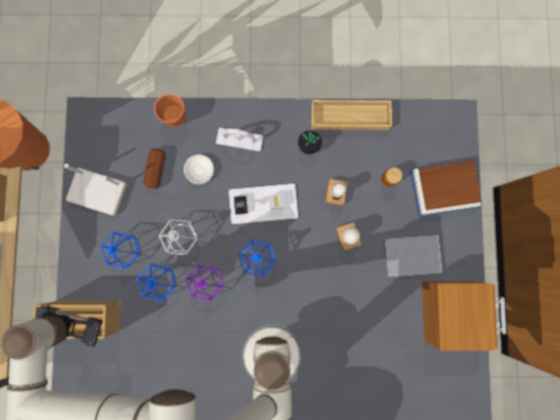

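View pics/side0.png

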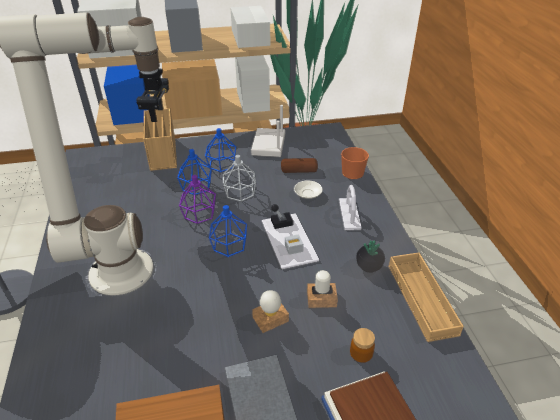

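```bash
cat > h.py <<'E'
from plant import r
import cv2,numpy as np
np.set_printoptions(precision=3,suppress=True)
def ray(c,px):
    d=c["orientation"]@np.linalg.solve(c["K"],[px[0],px[1],1]);return np.array(c["xyz"]),d/np.linalg.norm(d)
def plane(c,px,z):
    o,d=ray(c,px);return o+d*(z-o[2])/d[2]
def tri(cs,ps):
    A=np.zeros((3,3));b=np.zeros(3);R=[ray(c,p) for c,p in zip(cs,ps)]
    for o,d in R:
        M=np.eye(3)-np.outer(d,d);A+=M;b+=M@o
    X=np.linalg.solve(A,b);return X,[np.linalg.norm(np.cross(X-o,d)) for o,d in R]
def down(yaw): # tool x at yaw deg, z down
    a=np.radians(yaw);return np.array([[np.cos(a),np.sin(a),0],[np.sin(a),-np.cos(a),0],[0,0,-1.]])
def proj(c,X):
    p=c["K"]@(np.array(c["orientation"]).T@(np.array(X)-c["xyz"]));return p[:2]/p[2]
def snap(name):
    c=r.camera_info("wrist");im=r.capture("wrist");cv2.imwrite(f"pics/{name}.png",im);np.savez(f"pics/{name}.npz",**c);return im,c
def load(name): return cv2.imread(f"pics/{name}.png"),dict(np.load(f"pics/{name}.npz"))
def log(*a):
    s=r.get_state();print(*a,"t%.2f"%s["time_s"],s["ee_pos"],"F",s["ft_force"],"T",s["ft_torque"],"w%.1f"%s["width"],"g%.1f"%s["gripper_force"],"q",s["qpos"])
E
python3 - <<'E'
from h import *
t,s=r.camera_info("top"),r.camera_info("side")
for n,p,z in[("bulb",(339,188),111),("globe",(351,236),98),("socket",(278,202),46),("switch",(241,204),30),("shade",(177,236),160)]:print(n,plane(t,p,z))
for n,a,b in[("bulb",(339,188),(323,271)),("shade",(175,236),(239,159)),("socket",(278,202),(293,240))]:print(n,tri([t,s],[a,b]))
for yaw in(0,-14,30,90,-90):print(yaw,r.inverse_kinematics([600,-100,320],down(yaw)))
E
```

```text
bulb [ 602.844 -237.842  111.   ]
globe [ 432.709 -280.289   98.   ]
socket [560.085 -21.691  46.   ]
switch [554.099 115.937  30.   ]
shade [427.609 323.449 160.   ]
bulb (array([ 600.834, -236.626,  117.869]), [np.float64(0.8994781559815893), np.float64(0.8994781559814392)])
shade (array([430.624, 330.316, 158.725]), [np.float64(2.9778684554545976), np.float64(2.9778684554546384)])
socket (array([559.625, -21.628,  51.509]), [np.float64(0.24638133845685672), np.float64(0.2463813384572092)])
0 [  5.769  18.101   5.352   0.    -77.251  84.231]
-14 [  5.769  18.101   5.352   0.    -77.251  70.231]
30 [  5.769  18.101   5.352   0.    -77.251 114.231]
90 [  5.769  18.101   5.352   0.    -77.251 174.231]
-90 [  5.769  18.101   5.352   0.    -77.251  -5.769]
```

```bash
python3 - <<'E'
from h import *
ims=[]
for n,p,y in[("s1",(400,270,330),-30),("s2",(450,330,330),-30),("a",(560,-80,260),-30),("b",(600,-160,260),-90)]:
    r.goto(p,down(y));log(n);ims.append(snap(n)[0])
v=np.vstack([np.hstack(ims[:2]),np.hstack(ims[2:])]);cv2.imwrite("pics/v1.png",cv2.resize(v,(800,600),interpolation=cv2.INTER_AREA))
E
```

```text
s1 t1.68 [399.817 270.693 329.626] F [-0.712  0.093  0.496] T [ 0.007  0.021 -0.014] w87.2 g0.0 q [ 53.421   4.916 -10.104  -0.009 -75.01    6.641]
s2 t2.13 [450.025 331.299 328.397] F [-0.104  0.212 -0.607] T [-0.026  0.019 -0.047] w86.7 g0.0 q [ 52.97   12.909  -0.572  -0.012 -76.694   7.101]
a t3.77 [560.211 -79.196 260.419] F [ 1.369  0.224 -0.149] T [ 0.023 -0.054 -0.026] w87.5 g0.0 q [  8.357  15.62   -6.634  -0.004 -67.691  51.71 ]
b t4.68 [ 600.049 -159.272  259.946] F [ 0.383 -0.685  0.147] T [ 0.157 -0.117 -0.017] w87.1 g0.0 q [  0.047  21.087   1.234  -0.009 -70.157   0.087]
```

View pics/v1.png

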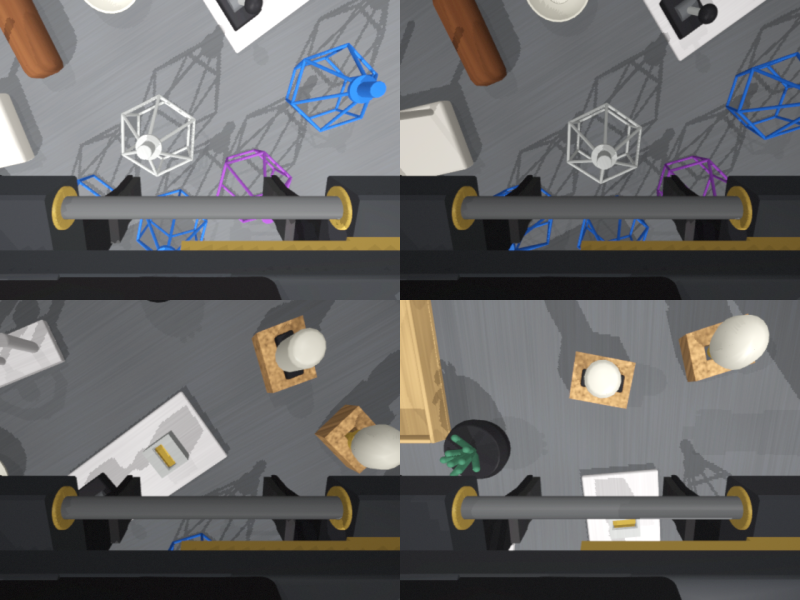

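```bash
python3 - <<'E'
from h import *
for n,p,y in[("c",(460,40,220),-30),("d",(560,190,240),-90)]:
    r.goto(p,down(y));log(n);snap(n)
def crop(n,cx,cy,w=90,h=68):
    im,_=load(n);x,y=int(cx-w/2),int(cy-h/2);y=max(y,0);x=max(x,0)
    k=im[y:y+h,x:x+w];k=cv2.resize(k,(266,200),interpolation=cv2.INTER_CUBIC)
    print(n,x,y,w,h);return k
def est(n,X):
    c=load(n)[1];return proj(c,X)
S=(560,-22,46);
k=[crop("a",208,78,133,100),crop("b",282,112,133,100),crop("a",*est("a",S)),
 crop("c",*est("c",S)),crop("d",*est("d",S)),crop("d",*est("d",(554,114,30)),133,100),
 crop("s1",220,190,133,100),crop("s2",284,200,133,100)]
k[0]=crop("a",415,75,133,100)
k.append(np.zeros_like(k[0]))
cv2.imwrite("pics/v2.png",np.vstack([np.hstack(k[i:i+3]) for i in(0,3,6)]))
E
```

```text
c t5.71 [460.812  40.128 220.612] F [ 0.577 -0.065 -0.772] T [-0.031  0.006  0.039] w87.0 g0.0 q [ 25.205   7.245 -23.558   0.032 -59.109  34.754]
d t6.87 [560.171 189.222 239.597] F [-0.194  0.549 -0.25 ] T [ 0.025 -0.044 -0.037] w87.0 g0.0 q [ 34.345  18.988  -4.885  -0.    -66.178 -34.377]
a 141 28 133 100
b 215 62 133 100
a 192 184 90 68
c 243 33 90 68
d 237 0 90 68
d 222 67 133 100
s1 153 140 133 100
s2 217 150 133 100
a 348 25 133 100
```

View pics/v2.png

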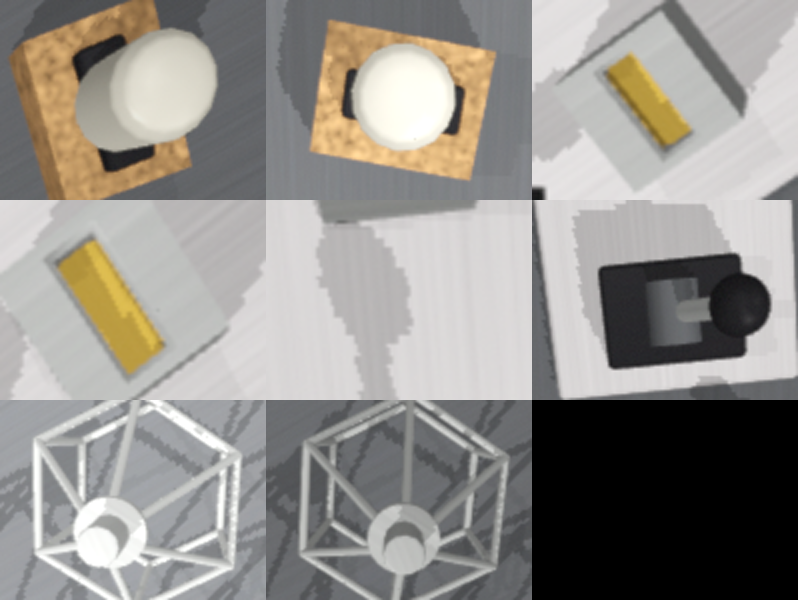

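```bash
python3 - <<'E'
from h import *
for n,p,y in[("f1",(560,28,135),-90),("f2",(516,3,135),-30),("e1",(600,-178,215),-90)]:
    r.goto(p,down(y));log(n);snap(n)
def crop(n,X,w,h):
    im,c=load(n);p=proj(c,X);x,y=[max(0,int(v)) for v in(p[0]-w/2,p[1]-h/2)]
    print(n,x,y,w,h);return cv2.resize(im[y:y+h,x:x+w],(400,300),interpolation=cv2.INTER_CUBIC)
k=[crop("f1",(560,-22,46),120,90),crop("f2",(560,-22,46),120,90),crop("e1",(602,-238,80),200,150),crop("b",(602,-238,80),120,90)]
cv2.imwrite("pics/v3.png",np.vstack([np.hstack(k[:2]),np.hstack(k[2:])]))
E
```

```text
f1 t7.71 [561.179  28.5   136.214] F [ 0.022 -1.026 -0.034] T [ 0.161 -0.07   0.02 ] w86.9 g0.0 q [ 19.445  21.753 -17.113   0.038 -50.97  -19.442]
f2 t8.76 [516.644   3.858 135.585] F [-0.292 -0.252  0.078] T [0.039 0.018 0.026] w87.0 g0.0 q [ 18.448  17.91  -23.337   0.008 -48.664  41.565]
e1 t9.68 [ 599.406 -177.397  214.109] F [-0.115  0.521  0.068] T [ 0.115 -0.03  -0.021] w87.1 g0.0 q [ -1.694  23.332  -2.023  -0.044 -64.739   1.778]
f1 225 107 120 90
f2 225 109 120 90
e1 179 59 200 150
b 220 67 120 90
```

View pics/v3.png

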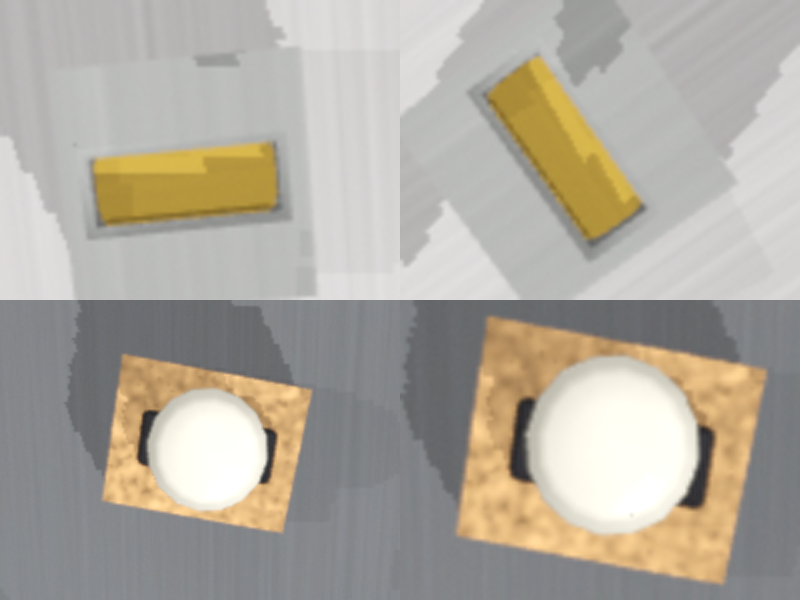

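```bash
python3 - <<'E'
from h import *
C={n:load(n)[1] for n in"a b c d e1 f1 f2 s1 s2".split()}
f=lambda x,y,ox,oy,s,X,Y:((x-ox)/s+X,(y-oy)/s+Y)
F1=lambda x,y:f(x,y,0,0,10/3,225,107)
F2=lambda x,y:f(x,y,400,0,10/3,225,109)
E1=lambda x,y:f(x,y,0,300,2,179,59)
B=lambda x,y:f(x,y,400,300,10/3,220,67)
print("sock tri",tri([C["f1"],C["f2"]],[F1(186,185),F2(560.5,153)]), tri([C[n] for n in("f1","f2","a","c")],[F1(186,185),F2(560.5,153),(231.2,217.8),(279.5,68.5)]))
for n,p in[("f1",F1(186,185)),("f2",F2(560.5,153)),("a",(231.2,217.8)),("c",(279.5,68.5))]:print(n,plane(C[n],p,46))
def ang(n,p,q,z):
    d=plane(C[n],q,z)-plane(C[n],p,z);return np.degrees(np.arctan2(d[1],d[0])),np.linalg.norm(d)
print("slot yaw",[ang("f1",F1(*p),F1(*q),46) for p,q in[((85,152),(283,134)),((88,239),(290,219)),((92,158),(275,142)),((97,226),(279,209))]],
 [ang("f2",F2(*p),F2(*q),46) for p,q in[((470,93),(588,258)),((537,52),(647,210))]])
print("bulb top tri",tri([C["e1"],C["b"],C["a"]],[E1(207,449),B(612,444),(430,67.5)]))
for n,p in[("e1",E1(207,449)),("b",B(612,444)),("a",(430,67.5))]:print(n,plane(C[n],p,111))
print("collar",plane(C["e1"],E1(208,447),49),plane(C["b"],B(612.5,453),49))
print([ang("e1",E1(*p),E1(*q),49) for p,q in[((145,410),(277,432)),((139,463),(271,483))]],[ang("b",B(*p),B(*q),49) for p,q in[((518,400),(714,428)),((512,478),(706,506))]])
print("block",[ang("b",B(*p),B(*q),35) for p,q in[((488,317),(767,370)),((457,536),(725,583))]])
# shade knob top: composite v2
k1=((98)/2+153,(545-400)/2+140);k2=((404-266)/2+217,(551-400)/2+150)
print("knob",tri([C["s1"],C["s2"]],[k1,k2]),plane(C["s1"],k1,168),plane(C["s2"],k2,168))
d1=((109)/2+153,(532-400)/2+140);d2=((404-266)/2+217,(540-400)/2+150)
print("disc",tri([C["s1"],C["s2"]],[d1,d2]),plane(C["s1"],d1,140),plane(C["s2"],d2,140))
l=((740-532)/2+222,(304-200)/2+67);print("lever tip",[plane(C["d"],l,z) for z in(60,70,80)])
E
```

```text
sock tri (array([563.034, -14.306,  37.067]), [np.float64(0.07762577414490487), np.float64(0.07762577414510523)]) (array([563.401, -14.972,  41.357]), [np.float64(0.3820133513757507), np.float64(0.47358763330491127), np.float64(0.3893285789467002), np.float64(0.4444308217443227)])
f1 [563.013 -15.331  46.   ]
f2 [563.522 -14.829  46.   ]
a [564.299 -16.608  46.   ]
c [563.162 -14.906  46.   ]
slot yaw [(np.float64(-174.87354580620521), np.float64(39.726587913316685)), (np.float64(-174.3019622135988), np.float64(41.348168176102554)), (np.float64(-175.05985622033361), np.float64(36.76353213040254)), (np.float64(-174.63663294493904), np.float64(37.137846840535936))] [(np.float64(-174.78447937212692), np.float64(40.364436794999904)), (np.float64(-174.71348512077677), np.float64(37.93140173122475))]
bulb top tri (array([ 599.727, -239.549,  101.728]), [np.float64(0.07990136922295325), np.float64(0.14101290555245083), np.float64(0.12762708268416875)])
e1 [ 599.718 -239.858  111.   ]
b [ 599.672 -239.082  111.   ]
a [ 600.5   -235.664  111.   ]
collar [ 599.133 -239.132   49.   ] [ 599.272 
[... 155 characters left out ...]
float64(172.36906471332145), np.float64(58.131732483322374)), (np.float64(172.156638698833), np.float64(58.527687455949994))]
block [(np.float64(170.02107864286577), np.float64(85.36570883405868)), (np.float64(170.3287527271228), np.float64(85.68645581710375))]
knob (array([429.87 , 339.711, 165.807]), [np.float64(0.503384200645506), np.float64(0.5033842006455408)]) [429.705 339.322 168.   ] [430.866 339.087 168.   ]
disc (array([429.827, 339.236, 144.529]), [np.float64(0.37529388528753727), np.float64(0.3752938852876131)]) [429.688 340.388 140.   ] [428.389 340.064 140.   ]
lever tip [array([521.006, 115.789,  60.   ]), array([522.249, 115.944,  70.   ]), array([523.492, 116.1  ,  80.   ])]
```

```bash
python3 - <<'E'
from h import *
R=down(-98.2)
r.goto([599.4,-239.1,150],R);r.move_straight([599.4,-239.1,94],120);r.hold(.2);log("pre")
r.grab(30);log("grab");r.hold(.1);log("grab")
r.move_straight([599.4,-239.1,165],120);log("lift")
R2=down(5.3-90)
r.goto([563.2,-15,165],R2);r.move_straight([563.2,-15,133],100);r.hold(.2);log("over")
im=r.capture("side");cv2.imwrite("pics/sd1.png",im);im2,c=snap("g1")
p=proj(r.camera_info("side"),(563,-15,70));x,y=map(int,p);print(p)
k=cv2.resize(im[y-60:y+60,x-80:x+80],(640,480),interpolation=cv2.INTER_CUBIC);cv2.imwrite("pics/v4.png",k)
E
```

```text
pre t10.99 [ 600.1   -239.145   95.258] F [ 0.043 -1.096 -0.352] T [ 0.039 -0.025 -0.013] w87.1 g0.0 q [ -7.402  31.496  -7.005   0.01  -51.366  -0.788]
grab t11.80 [ 599.444 -239.101   93.942] F [0.197 0.47  0.034] T [ 0.078 -0.126 -0.028] w42.8 g30.0 q [ -7.409  31.581  -7.069   0.001 -51.348  -0.789]
grab t11.90 [ 599.424 -239.098   93.946] F [ 1.319 -0.284 -1.024] T [ 0.1   -0.086 -0.039] w43.1 g30.0 q [ -7.409  31.58   -7.071   0.001 -51.349  -0.79 ]
lift t12.64 [ 598.684 -238.833  164.075] F [-0.942  1.026 -1.851] T [ 0.13  -0.042  0.016] w42.7 g30.0 q [ -7.411  27.514  -2.811  -0.042 -59.777  -0.789]
over t14.22 [563.786 -15.138 133.804] F [-0.037  0.546 -1.601] T [ 0.12  -0.029 -0.03 ] w43.0 g30.0 q [ 14.928  22.124 -16.916   0.015 -50.865  -9.649]
[293.581 234.4  ]
```

View pics/v4.png

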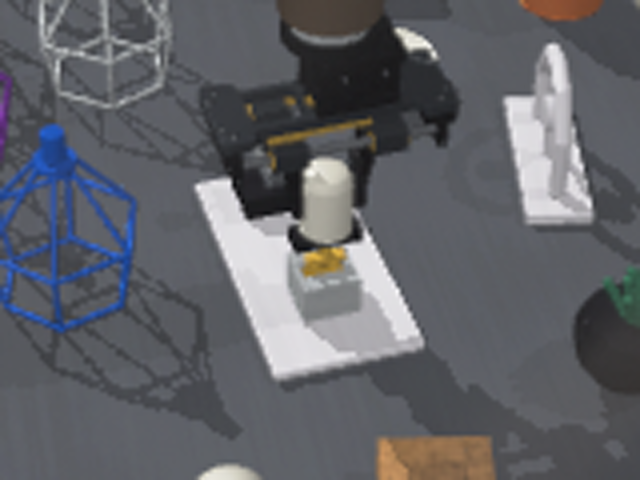

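The picture shows the held bulb, with its foot at about (323,262), right over the socket slot and lined up with it. I'll lower it carefully.

```bash
python3 - <<'E'
from h import *
x,y=563.2,-15
for z in(127,122,119):
    r.move_straight([x,y,z],60);r.hold(.1);log(z)
    if r.get_state()["ft_force"][2]>12:break
E
```

```text
127 t14.67 [563.168 -14.948 126.886] F [-0.646 -0.715 -1.156] T [ 0.076 -0.076 -0.052] w43.1 g30.0 q [ 14.959  22.583 -17.367   0.003 -50.063  -9.652]
122 t15.02 [563.208 -15.003 121.917] F [ 0.747  0.189 -1.466] T [0.062 0.009 0.021] w43.3 g30.0 q [ 14.952  22.926 -17.676   0.003 -49.406  -9.65 ]
119 t15.37 [563.066 -15.009 118.931] F [ 0.533 -0.444 -1.667] T [ 0.103 -0.089 -0.073] w42.8 g30.0 q [ 14.952  23.127 -17.868  -0.007 -49.024  -9.653]
```

```bash
python3 - <<'E'
from h import *
x,y=563.2,-15
for z in(116,113,110,107,105.5,104.5,103.5,102.5):
    r.move_straight([x,y,z],40);r.hold(.1);log(z)
    if r.get_state()["ft_force"][2]>14:break
E
```

```text
116 t15.72 [563.199 -15.046 116.197] F [-0.272  0.559  1.9  ] T [0.049 0.345 0.003] w43.0 g30.0 q [ 14.949  23.319 -18.038   0.005 -48.637  -9.65 ]
113 t16.07 [563.213 -15.019 113.029] F [-1.363  0.319  2.784] T [ 0.018  0.308 -0.072] w43.1 g30.0 q [ 14.951  23.547 -18.223   0.004 -48.231  -9.651]
110 t16.42 [563.201 -15.009 109.858] F [-1.517  0.477  1.037] T [0.084 0.273 0.015] w43.1 g30.0 q [ 14.949  23.774 -18.408  -0.003 -47.82   -9.651]
107 t16.77 [563.217 -14.988 106.808] F [-0.611  0.533  0.661] T [0.038 0.236 0.046] w43.2 g30.0 q [ 14.95   23.995 -18.586  -0.005 -47.421  -9.652]
105.5 t17.12 [563.235 -14.97  105.519] F [-2.148  0.353  1.933] T [ 0.043  0.378 -0.01 ] w43.0 g30.0 q [ 14.953  24.086 -18.667  -0.002 -47.239  -9.65 ]
104.5 t17.47 [563.212 -15.038 104.882] F [-2.597 -0.754  5.492] T [ 0.048  0.654 -0.011] w42.9 g30.0 q [ 14.951  24.129 -18.714   0.01  -47.148  -9.653]
103.5 t17.82 [563.263 -15.059 104.861] F [-4.688  0.985  9.426] T [ 0.169  1.282 -0.036] w43.1 g30.0 q [ 14.958  24.128 -18.73    0.035 -47.12   -9.656]
102.5 t18.17 [563.252 -15.075 104.789] F [-4.957  0.356 15.087] T [ 0.351  1.797 -0.044] w42.7 g30.0 q [ 14.963  24.127 -18.751   0.054 -47.091  -9.659]
```

```bash
python3 - <<'E'
from h import *
p=[563.2,-15,103.9];y0=5.3-90
r.move_straight(p,40)
for a in(10,40,62,68,71,74,77):
    r.move_straight(p,40,down(y0-a));r.hold(.1);s=r.get_state();o=s["orientation"]
    log(a,"yaw%.2f"%(np.degrees(np.arctan2(o[1,0],o[0,0]))-y0))
    if abs(s["ft_torque"][2])>.35:break
E
```

```text
10 yaw-9.97 t18.84 [564.095 -15.188 104.852] F [-1.24  -0.485  7.275] T [-0.141  0.523 -0.055] w43.1 g30.0 q [ 14.936  24.162 -18.686   0.073 -47.048 -19.657]
40 yaw-39.94 t19.62 [564.466 -15.523 104.937] F [-0.334 -3.518  6.622] T [-0.676  0.144  0.07 ] w42.5 g30.0 q [ 14.911  24.168 -18.678   0.125 -47.014 -49.641]
62 yaw-61.96 t20.25 [564.502 -15.791 104.934] F [ 0.056 -3.46   6.418] T [-1.021  0.019 -0.011] w43.0 g30.0 q [ 14.892  24.171 -18.683   0.148 -47.009 -71.651]
68 yaw-67.96 t20.61 [564.471 -15.762 104.933] F [-0.403 -3.853  7.159] T [-1.026  0.004  0.028] w43.0 g30.0 q [ 14.894  24.169 -18.685   0.143 -47.01  -77.654]
71 yaw-70.96 t20.96 [564.297 -15.771 104.902] F [-0.686 -3.434  7.597] T [-0.959  0.116 -0.046] w43.1 g30.0 q [ 14.896  24.167 -18.693   0.139 -47.028 -80.647]
74 yaw-73.84 t21.31 [564.307 -15.811 104.92 ] F [-1.569 -3.995  7.089] T [-1.016  0.142  0.427] w42.9 g30.0 q [ 14.906  24.169 -18.7     0.177 -47.034 -83.568]
```

```bash
python3 - <<'E'
from h import *
s=r.get_state();p=s["ee_pos"].copy()
r.move_straight(p,40,down(5.3-90-72.5));r.hold(.1);log("relax")
r.ungrasp();log("open")
p[2]=175;r.move_straight(p,150)
r.goto([517,3,200],down(-30));r.hold(.1);log("look");im,c=snap("h1")
q=proj(c,(563,-15,100));x,y=map(int,q);print(q)
k1=cv2.resize(im[max(0,y-90):max(0,y-90)+180,x-120:x+120],(640,480),interpolation=cv2.INTER_CUBIC)
cv2.imwrite("pics/v5.png",k1)
E
```

```text
relax t21.66 [564.489 -16.024 104.933] F [-1.388 -2.394  3.348] T [-0.496  0.155  0.214] w42.7 g30.0 q [ 14.827  24.23  -18.539   0.04  -47.222 -82.054]
open t22.65 [564.316 -15.815 104.934] F [ 0.157 -0.186 -0.008] T [ 0.049 -0.136  0.048] w86.9 g0.0 q [ 14.838  24.221 -18.54   -0.    -47.237 -82.039]
look t25.23 [516.953   2.938 199.769] F [-0.708 -0.735  0.189] T [ 0.007 -0.036  0.003] w87.3 g0.0 q [ 18.331  13.821 -18.402  -0.    -57.804  41.649]
[273.016 155.09 ]
```

View pics/v5.png

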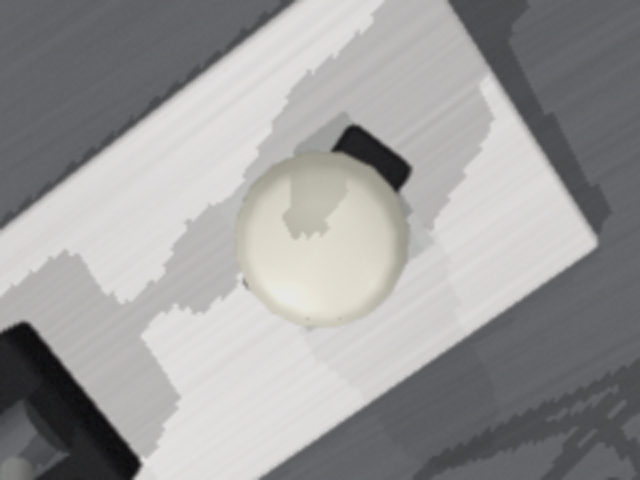

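The collar end at (372,158) has turned about 70° clockwise from the slot line. The bulb is seated, and the torque rose at the stop, so it is locked. Next is the shade.

```bash
python3 - <<'E'
from h import *
Y=down(-60);k=(429.8,339.4)
r.goto([*k,225],Y);r.move_straight([*k,165.5],120);r.hold(.15);log("pre")
r.grab(35);r.hold(.1);log("grab")
r.move_straight([*k,355],180);log("lift")
r.goto([563.5,-15.3,355],Y);r.hold(.2);log("over")
im=r.capture("side");p=proj(r.camera_info("side"),(563,-15,200));x,y=map(int,p)
cv2.imwrite("pics/v6.png",cv2.resize(im[y-90:y+120,x-140:x+140],(640,480),interpolation=cv2.INTER_CUBIC))
E
```

```text
pre t27.39 [430.326 339.814 166.591] F [-0.767 -1.658 -0.382] T [ 0.012 -0.042 -0.04 ] w87.1 g0.0 q [ 55.248  18.624 -16.869   0.015 -54.377 -25.26 ]
grab t28.60 [429.611 339.243 165.431] F [-1.391 -0.49   1.053] T [-0.054  0.278  0.034] w18.8 g35.0 q [ 55.265  18.685 -16.96   -0.01  -54.387 -25.261]
lift t29.80 [429.315 339.039 353.464] F [ 0.583 -0.465 -2.61 ] T [ 0.067 -0.013  0.004] w19.1 g35.0 q [ 55.262  11.161   0.672  -0.04  -79.679 -25.263]
over t31.42 [563.527 -14.242 354.993] F [-0.376 -0.042 -1.962] T [ 0.031  0.037 -0.024] w19.1 g35.0 q [ 15.016  12.781   2.948  -0.008 -80.163  15.083]
```

View pics/v6.png

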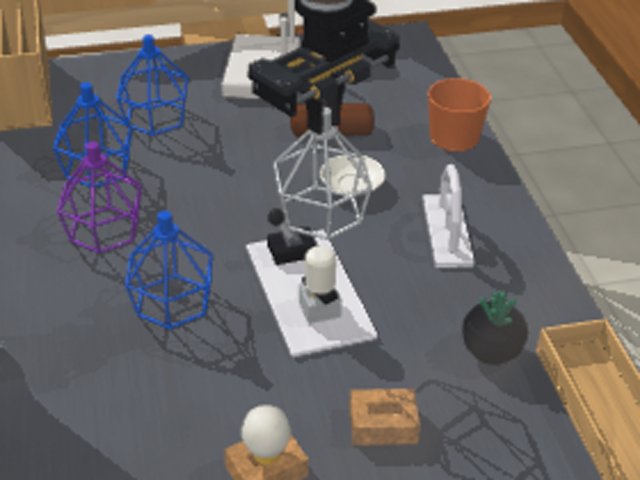

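The shade hangs upright over the socket at (322,180), and the bulb stands in the socket at (320,270). I'll lower it.

```bash
python3 - <<'E'
from h import *
k=[563.5,-15.3]
r.move_straight(k+[183],110);r.hold(.1);log()
for z in(178,176.5,175.5,174.5,173.5):
    r.move_straight(k+[z],40);r.hold(.1);log(z)
    if r.get_state()["ft_force"][2]>2:break
r.ungrasp();log("open");r.move_straight(k+[260],150);log("up")
im=r.capture("side");p=proj(r.camera_info("side"),(563,0,100));x,y=map(int,p)
a=cv2.resize(im[y-60:y+60,x-80:x+80],(400,300),interpolation=cv2.INTER_CUBIC)
r.goto([545,205,215],down(-85));r.hold(.1);im,c=snap("w1");log("look")
cv2.imwrite("pics/v7.png",np.hstack([a,cv2.resize(im,(400,300))]))
E
```

```text
t33.28 [563.819 -15.221 183.628] F [-0.029 -0.226 -2.698] T [ 0.041  0.021 -0.006] w18.9 g35.0 q [ 14.915  19.077 -13.386   0.006 -57.461  15.089]
178 t33.66 [563.502 -15.334 177.919] F [-0.106 -0.272 -2.428] T [ 0.158 -0.037 -0.054] w18.8 g35.0 q [ 14.912  19.408 -13.804   0.007 -56.798  15.088]
176.5 t34.01 [563.521 -15.289 176.497] F [ 0.208 -1.241 -2.821] T [ 0.028  0.017 -0.002] w18.5 g35.0 q [ 14.914  19.487 -13.911   0.001 -56.6    15.089]
175.5 t34.36 [563.477 -15.296 175.479] F [ 0.166 -0.721 -3.32 ] T [ 0.077  0.033 -0.01 ] w19.1 g35.0 q [ 14.913  19.544 -13.988  -0.003 -56.47   15.088]
174.5 t34.71 [563.659 -15.369 175.386] F [-3.486  0.154  5.528] T [ 0.109  0.827 -0.031] w19.0 g35.0 q [ 14.913  19.543 -14.016   0.026 -56.396  15.089]
open t35.99 [563.49  -15.296 174.482] F [ 0.876 -0.194 -0.665] T [ 0.054  0.02  -0.013] w86.3 g0.0 q [ 14.914  19.602 -14.062   0.001 -56.337  15.087]
up t36.71 [562.836 -15.261 259.023] F [-0.705  0.109  0.128] T [0.01  0.014 0.02 ] w87.1 g0.0 q [ 14.914  15.48   -7.019  -0.044 -67.597  15.089]
look t37.81 [545.399 203.75  215.252] F [-0.634 -0.221  0.193] T [ 0.057 -0.126  0.044] w87.1 g0.0 q [ 36.419  19.166  -8.292   0.009 -62.524 -31.512]
```

View pics/v7.png

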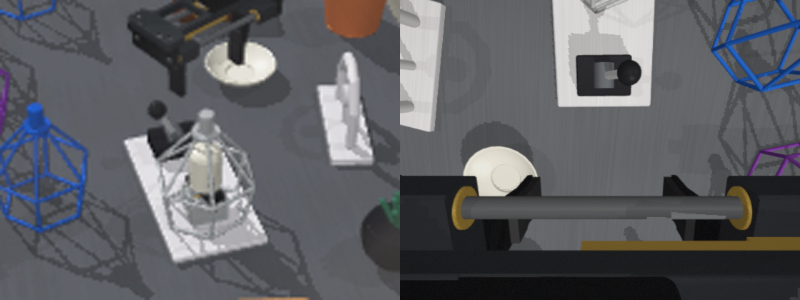

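The shade stands flat around the bulb. The lever knob is at (628,72), leaning to the -x side. I'll measure its height and push it.

```bash
python3 - <<'E'
from h import *
X,e=tri([load("d")[1],load("w1")[1]],[(326,119),(319.4,100.8)]);print("tip",X,e)
o=np.array([563.3,-15.1]);a=np.radians(5.3);ex=np.array([np.cos(a),np.sin(a)]);ey=np.array([-np.sin(a),np.cos(a)])
print("lamp frame",(X[:2]-o)@ex,(X[:2]-o)@ey)
P=lambda x,z,y=135:[*(o+x*ex+y*ey),z]
R=down(95.3)
zt=min(max(X[2],70),90);z=zt-15+22  # fingertips 15 below ball centre
print("z",z);s=r.get_state()
r.goto(P(-75,160,150),R);r.grab(10);r.move_straight(P(-75,z),130);log("start")
r.move_straight(P(-45,z),100);log()
for x in list(range(-35,25,5)):
    r.move_straight(P(x,z),80);r.hold(.05);log(x);f=r.get_state()["ft_force"][:2]@ex
    if f<-12:break
E
```

```text
tip [526.239 116.606  98.191] [np.float64(0.5320623253075227), np.float64(0.5320623253076351)]
lamp frame -24.73655146909477 134.56610602522855
z 97
start t42.67 [476.701 112.663  97.429] F [ 0.218 -0.492  0.648] T [-0.04  -0.135 -0.021] w0.4 g0.0 q [ 32.35   18.681 -29.409   0.03  -41.858 152.95 ]
t43.12 [506.179 115.342  97.303] F [0.176 0.531 0.576] T [-0.032 -0.078  0.021] w0.5 g0.0 q [ 30.758  21.09  -25.391  -0.015 -43.463 154.534]
-35 t43.45 [515.853 116.137  97.057] F [-0.109  0.176 -0.564] T [-0.037 -0.05  -0.036] w0.4 g0.0 q [ 30.277  21.9   -24.06   -0.003 -44.014 155.025]
-30 t43.75 [521.126 116.636  96.997] F [ 1.066  0.147 -0.425] T [-0.097 -0.12  -0.019] w0.5 g0.0 q [ 30.029  22.329 -23.333   0.002 -44.311 155.27 ]
-25 t44.05 [526.36  117.147  97.002] F [0.058 0.174 0.66 ] T [-0.093 -0.125 -0.014] w0.6 g0.0 q [ 29.788  22.744 -22.616   0.006 -44.596 155.501]
-20 t44.35 [531.291 117.576  96.983] F [-0.034  0.023  0.306] T [-0.059 -0.106  0.023] w0.3 g0.0 q [ 29.559  23.145 -21.921   0.007 -44.899 155.736]
-15 t44.65 [536.226 118.053  96.988] F [-0.121 -0.507 -0.034] T [
[... 270 characters left out ...]
 [ 0.173 -0.653  0.061] T [-0.082 -0.142  0.01 ] w0.2 g0.0 q [ 28.901  24.345 -19.81    0.011 -45.817 156.394]
0 t45.55 [551.213 119.399  97.05 ] F [-0.177  0.138  0.188] T [-0.108 -0.052 -0.055] w0.6 g0.0 q [ 28.685  24.742 -19.097   0.01  -46.124 156.608]
5 t45.85 [556.161 119.851  97.032] F [-0.372  0.409 -0.269] T [-0.086 -0.135  0.015] w0.2 g0.0 q [ 28.478  25.143 -18.386   0.011 -46.439 156.816]
10 t46.15 [557.531 119.272  96.419] F [-7.617 -0.291  3.068] T [0.076 2.175 0.015] w0.5 g3.9 q [ 28.305  25.49  -17.831  -0.123 -47.145 157.03 ]
15 t46.45 [558.077 118.665  95.93 ] F [-17.54    1.476  11.824] T [ 0.443  5.161 -0.008] w0.3 g9.0 q [ 28.158  25.797 -17.316  -0.286 -47.931 157.239]
```

```bash
python3 - <<'E'
from h import *
p=r.get_state()["ee_pos"];p[0]-=45
r.move_straight(p,120);p[2]=180;r.move_straight(p,150)
r.goto([440,190,260],down(-30));r.hold(.1);log()
im,c=snap("z1");sd=r.capture("side");x,y=map(int,proj(r.camera_info("side"),(560,30,80)))
a=cv2.resize(sd[y-60:y+60,x-80:x+80],(400,300),interpolation=cv2.INTER_CUBIC)
cv2.imwrite("pics/v8.png",np.hstack([a,cv2.resize(im,(400,300))]))
E
```

```text
t49.91 [440.016 189.918 259.773] F [-0.358 -0.024  0.263] T [ 0.019 -0.036 -0.016] w0.3 g0.0 q [ 42.823   7.027 -17.787  -0.001 -65.214  17.18 ]
```

View pics/v8.png

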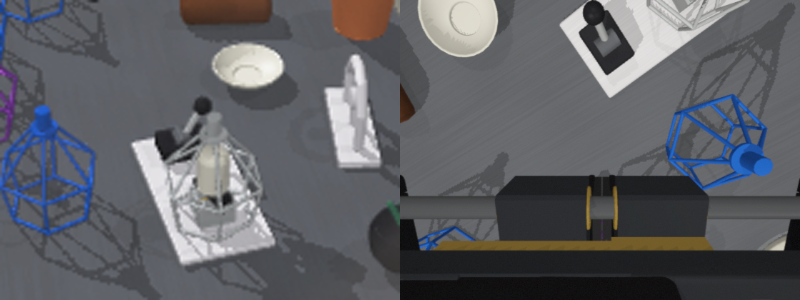

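The lever now leans to the +x side, with its knob at (203,105) in the side view. The shade stands flat on the base and the robot touches nothing.

```bash
python3 -c "
from plant import r
print(r.close_job())"
```

```text
the job is handed in; nothing more can be done
None
```

The job is handed in at about 50 s of the 69 s allowed: the bulb is seated and turned to its stop, the shade stands on the base around it, and the switch lever is pushed to its far side; no verdict was returned.

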